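# Centre the finial on its display plinth

## Task

The pale wooden finial stands off to one side on its little round display plinth. With light fingertip taps or nudges, slide it until it stands upright and at rest in the centre of the dark inlaid ring. Do not pinch, lift, hit hard, topple or knock it off, and leave the other wooden ware where it stands.

Things in the scene. Friction and masses are not known exactly. Their poses are not given: they have to be found in the camera images.
- finial: Loose pale turned finial, 72 mm tall, 40-80 g, top-heavy. Origin: centre of underside; z up its axis. Foot disc 36 mm wide, straight-sided from 3 to 16 mm height (bevelled to a 26 mm standing face); neck; 31 mm ball centred at 41 mm; point. Pushed slowly at the foot it slides upright (under 1 N) and stops with the push; pushed at the ball it tips. Starts 20-31 mm off the plinth's centre, any direction.
- plinth_centre (a point): Centre of the flat top of the round wooden display plinth (fixed to the counter), 50 mm above the counter. The top is a disc 100 mm in diameter, free all round, with a flush dark inlaid ring of 56 mm outer and 48 mm inner diameter about this point. z up; yaw has no meaning. Below it a narrower column and a foot 112 mm in diameter.
- dark_finial: Bystander: loose finial of dark wood on the counter, same shape and size as the pale one (72 mm tall, 36 mm foot). Origin: centre of its underside.
- egg_cup: Bystander: loose pale wooden egg cup on the counter, 55 mm tall, 50 mm across the rim. Origin: centre of its underside.
- spice_box: Bystander: loose round lidded wooden box on the counter, 62 mm tall with its knob, 57 mm in diameter. Origin: centre of its underside.
- mortar: Bystander: loose wooden mortar (open cup) on the counter, 65 mm tall, 76 mm across the rim. Origin: centre of its underside.
Things that resemble listed ones, but are neither listed nor needed, are in the scene too. What is shaped like the finial but green is not meant. Leave any pink look-alike of the part that bears plinth_centre alone.

How it is judged (in metres and radians):
At the end, for the whole second after the job is handed in: The pale finial stands on the plinth, upright within 0.06 rad and at rest, the centre of its foot within 6 mm of the plinth's centre (foot inside the ring); every bystander stands upright within 12 mm of its starting place (horizontal distance between finial and plinth_centre below 0.006 m and angle between finial's own z axis and vertical below 0.06 rad and z of finial in the frame of plinth_centre between -0.003 and 0.003 m and linear speed of finial below 0.01 m/s and angular speed of finial below 0.2 rad/s and distance of each of dark_finial, egg_cup, spice_box, mortar from where it was at the start of the episode below 0.012 m and angle between each of dark_finial, egg_cup, spice_box, mortar's own z axis and vertical below 0.1 rad); the robot touches nothing.
It fails at once if the finial is hit hard or squeezed (over 8 N between the robot and it) (contact force between any of the fingers, the arm and finial above 8 N).
It fails at once if the finial is lifted (its underside over 10 mm above the plinth's top) (z of finial in the frame of plinth_centre above 0.01 m).
It fails at once if the finial is tipped by more than 0.4 rad (angle between finial's own z axis and vertical above 0.4 rad).
It fails at once if the finial comes off the plinth (z of finial in the frame of plinth_centre below -0.01 m or horizontal distance between finial and plinth_centre above 0.055 m).
It fails at once if a bystander is moved more than 20 mm or knocked over (distance of any of dark_finial, egg_cup, spice_box, mortar from where it was at the start of the episode above 0.02 m or angle between any of dark_finial, egg_cup, spice_box, mortar's own z axis and vertical above 0.3 rad).
It also fails if it takes over 54 s, if anything falls off the work surface, if the arm or the gripper's body presses on something with over 40 N, if the wrist force passes 120 N, or if a joint passes its speed limit or range.

## Robot

A 6-joint arm with a two-finger parallel gripper is mounted at the origin on the work surface. World frame = base frame: x ahead of the robot, y to its left, z up, the work surface at z = 0. Lengths are in mm, angles in rad, forces in N, time in s.
With the tool pointing down it reaches from about 275 to 750 mm from the base axis. Payload 10.2 kg.
Tool frame: the origin (TCP) lies at the very end of the fingers, on their centre line; the grasp point (between the pads) lies 19 mm behind it; z points along the fingers, y is the direction in which the jaws open and shut (so a half turn about z gives the same grasp; the last joint's range is limited). The gripper opens to 85 mm and grips with 20 to 120 N. Pads are 22 mm wide; open, the fingers measure 114 mm over their backs; the gripper's body (76 mm by 85 mm) begins 54 mm behind the grasp point. The pads swing forward as they close: fully open they stand 13 mm farther back than shut.
Start: joints at [-0.223, 0.313, 1.498, -0, 1.331, -0.223], TCP at [525.006, -0.013, 231.294] pointing down, gripper open.
Joint ranges: [-2.94, 2.94], [-0.97, 2.17], [0.19, 2.56], [-1.23, 4.37], [0.02, 3.11], [-2.88, 2.88]. Speed limits (rad/s): [2.39, 2.39, 3.01, 3.14, 3.14, 3.14].

## Interface

Orientations are given as a unit quaternion [w, x, y, z].
In Python, from rig import * gives the robot as it stands. The module is installed in compiled form; this text tells all that it offers.
- The arm moves only by the shell command python3 -m crank 'ROWS' [FORCE]. ROWS is a JSON object of lists of equal length, an entry for each row: "dp": the shift along the world's x, y, z in cm, a list of three; "delta_rot": the turn, a rotation vector about the world's x, y, z in degrees, a list of three; "claw": the closure in counts, from 0 (fully open) to 255 (shut). A call has 1 to 10 rows; each row shifts and turns the commanded pose from where the row before left it; what a row does not reach is not made up. A row lasts 1/10 s, in which the tool goes at most 50 mm and 8.59 degrees, less where a joint would pass 70% of its speed; a pose out of reach is approached as far as the arm can. A call is refused whole if a number of a shift passes 5 or a number of a turn 8.59, either way. A call with a gripper value outside its range is refused whole. The fingers move at their own pace and stop on an object; FORCE is the grip in N (left out, the last holds). Time passes only in rows, so rows that do not move let the fingers close. It gives the time, the measured TCP pose, the force and the opening at its end, in the units of the state.
- sense(): the state, without advancing time (a new reading comes with each control period).
- capture(name): name is "scene" or "side" or "wrist"; returns (picture, depth): 400x640x3 uint8, red, green, blue; 400x640 float32, mm along the optical axis (not along the pixel's ray), 0 where there is no reading.
- camera_model(name): a dict with "fx", "fy", "cx", "cy" (pixels), "dist_coeffs" ([k1, k2, p1, p2, k3] as OpenCV has them; the pictures are not rectified), "cam_to_world" (4x4, takes a point from camera to world coordinates); the wrist camera has in their place "T_tool_cam" (4x4, takes a point from camera to tool coordinates, whose origin is the TCP and whose axes are the flange's). Camera axes: x right, y up, looking along -z (the intrinsics and any distortion apply to the point x, -y, -z); pixel columns grow to the right and rows downward; lengths in mm; the calibration is good to about 2 mm. A picture is of the moment at which its call begins: read the wrist's pose just before it. camera_model takes no time and is no camera call.
- finish_job(): hands the job in, once; it reports no verdict.
Trained networks look in the newest picture that a camera, given by its name, has taken for a name from the list of things; names that differ only in an ending like _2 or _b are one class to them, and where a whole thing is asked for, a point or a joint stands for the part that bears it (a point fixed in the world has none). Each returns a list of dicts, best first, with "p" (0 to 1); they miss things now and then, are a little off and sometimes report something else, mostly with a low value. They report only what shows in the picture. A call takes as long as a camera call. They do not tell look-alikes from the thing itself.
- boxes_of(camera, target): "centre" ([column, row] in pixels, amid what is visible of it).
- masks_of(camera, target): "region" (400x640 bool, what is visible of it) and "centre" ([column, row] in pixels, amid what is visible of it).
- pinpoint(camera, target): "centre" ([column, row] in pixels: a listed point, or the origin of a listed thing).
The state is a dict: "time_s": time; "joints": joint angles; "dq": joint speeds; "tau": joint torques, N m; "eef_pos": TCP position; "ee_rot": TCP orientation; "force": force on the tool from outside, world axes, zero at the start; "wrist_torque": the same for the moment, N m; "grip_width": opening from 0.0 (shut) to 1.0 (fully open).
Only numpy, scipy, OpenCV 4.12 (cv2) and the standard library are available. Lean on these libraries where they do the work, as an engineer would, in place of code of your own. Each camera call takes 0.05 s, during which the arm holds its last target.

## Working session

There is one attempt and no reset: what is moved stays moved. The work goes in short steps, Python scripts to look and compute and a shell command to move; the robot and the scene stay as the last step left them, time stands still between calls to the robot, and variables do not carry over. Pictures are saved under pics/ and viewed, and the job is handed in when it is done.

```bash
mkdir -p pics; cat > h.py <<'E'
from rig import *
import numpy as np, cv2
from scipy.spatial.transform import Rotation as R
def T(name,s=None):
    m=camera_model(name)
    if name!="wrist": return m,np.array(m["cam_to_world"])
    s=s or sense(); q=s["ee_rot"]; A=np.eye(4); A[:3,:3]=R.from_quat([q[1],q[2],q[3],q[0]]).as_matrix(); A[:3,3]=s["eef_pos"]
    return m,A@np.array(m["T_tool_cam"])
def ray(name,px,s=None):
    m,M=T(name,s); K=np.array([[m["fx"],0,m["cx"]],[0,m["fy"],m["cy"]],[0,0,1]])
    u=cv2.undistortPoints(np.array([[px]],float),K,np.array(m["dist_coeffs"],float))[0,0]
    d=M[:3,:3]@np.array([u[0],-u[1],-1]); return M[:3,3],d
def at_z(name,px,z,s=None):
    o,d=ray(name,px,s); return o+d*(z-o[2])/d[2]
def at_d(name,px,dep,s=None):
    o,d=ray(name,px,s); return o+d*dep
def proj(name,p,s=None):
    m,M=T(name,s); c=np.linalg.inv(M)@np.append(p,1); K=np.array([[m["fx"],0,m["cx"]],[0,m["fy"],m["cy"]],[0,0,1]])
    q=np.array([[c[0],-c[1],-c[2]]]); return cv2.projectPoints(q,np.zeros(3),np.zeros(3),K,np.array(m["dist_coeffs"],float))[0][0,0]
def save(n,im): cv2.imwrite("pics/"+n,cv2.cvtColor(im,cv2.COLOR_RGB2BGR))
E
python3 - <<'E'
from h import *
for c in ["scene","side","wrist"]:
    s=sense();im,d=capture(c); save(c+"0.png",im); np.save("d_%s.npy"%c,d)
    for t,z in [("finial",50),("plinth_centre",50)]:
        for r in pinpoint(c,t): print(c,t,round(r["p"],2),np.round(r["centre"]),np.round(at_z(c,r["centre"],z,s),1), np.round(at_z(c,r["centre"],0,s),1))
print(sense()["time_s"])
E
```

```text
scene finial 0.74 [342. 162.] [496.9 178.8  50. ] [464.8 243.3   0. ]
scene finial 0.64 [316. 230.] [565.8 -63.1  50. ] [540.  -20.8   0. ]
scene finial 0.6 [338. 214.] [579.9   3.2  50. ] [555.4  51.6   0. ]
scene plinth_centre 0.85 [321. 241.] [589.2 -81.9  50. ] [565.5 -41.3   0. ]
scene plinth_centre 0.67 [241. 226.] [ 426.3 -130.2   50. ] [387.7 -94.    0. ]
side finial 0.91 [312. 252.] [552.8  93.2  50. ] [564.   48.4   0. ]
side finial 0.9 [322. 193.] [569.7 -66.8  50. ] [ 582.1 -123.9    0. ]
side plinth_centre 0.83 [307. 189.] [601.8 -71.1  50. ] [ 616.7 -128.6    0. ]
side plinth_centre 0.66 [396. 182.] [ 427.2 -130.2   50. ] [ 428.7 -192.3    0. ]
wrist finial 0.89 [354. 242.] [565.4 -75.4  50. ] [571.6 -98.6   0. ]
wrist finial 0.72 [344. 116.] [551.   56.4  50. ] [555.1  53.5   0. ]
wrist plinth_centre 0.7 [229. 282.] [ 425.9 -124.7   50. ] [ 410.7 -155.5   -0. ]
wrist plinth_centre 0.67 [380. 244.] [593.2 -77.9  50. ] [ 603.8 -101.5    0. ]
0.45
```

```bash
python3 - <<'E'
import cv2,numpy as np
a=[cv2.imread(f"pics/{c}0.png") for c in ["scene","side","wrist"]]
cv2.imwrite("pics/a.png",cv2.resize(a[0][100:320,170:470],None,fx=2.6,fy=2.6))
cv2.imwrite("pics/b.png",cv2.resize(a[1][120:320,170:470],None,fx=2.6,fy=2.6))
E
```

```text
(no output)
```

View pics/a.png

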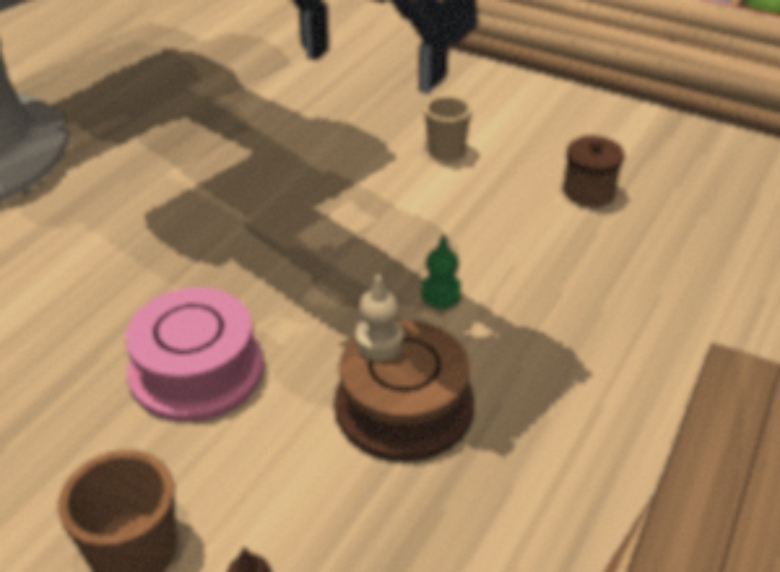

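View pics/b.png

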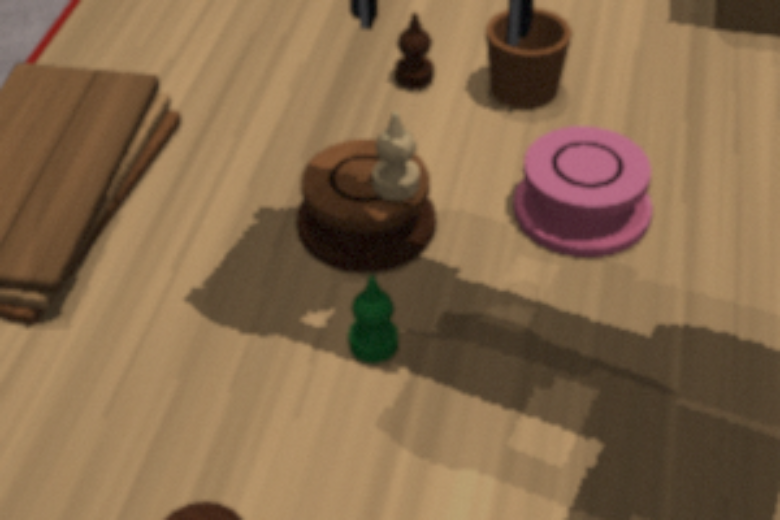

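View pics/wrist0.png

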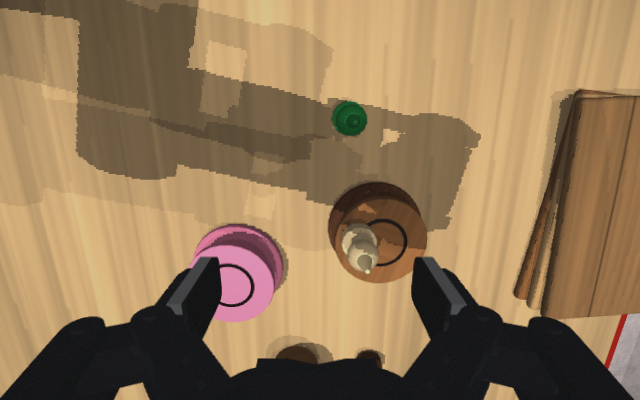

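The pale finial stands at about wrist pixel (360,245), up and to the left of the ring at (385,242). The green finial and the pink plinth are decoys. Next I'll measure precisely with overlays.

```bash
cat >> h.py <<'E'
def overlay(cam,im,pc,f,s,n,k=4,half=(75,60)):
    c=proj(cam,np.array([pc[0],pc[1],50.]),s); x0,y0=int(c[0]-half[0]),int(c[1]-half[1]); x0=max(x0,0);y0=max(y0,0)
    o=cv2.resize(np.ascontiguousarray(im[y0:y0+2*half[1],x0:x0+2*half[0]]),None,fx=k,fy=k,interpolation=cv2.INTER_CUBIC)
    def circ(p,r,z,col):
        pts=[(proj(cam,np.array([p[0]+r*np.cos(a),p[1]+r*np.sin(a),z]),s)-[x0,y0]+.5)*k for a in np.linspace(0,6.283,60)]
        cv2.polylines(o,[np.int32(pts)],True,col,1)
    circ(pc,50,50,(255,0,255)); circ(pc,28,50,(255,255,0)); circ(pc,24,50,(255,255,0))
    circ(f,18,53,(0,255,0)); circ(f,18,66,(0,255,255)); circ(f,15.5,91,(255,0,0)); circ(f,1,122,(255,0,0))
    save(n,o)
E
python3 - <<'E'
from h import *
s=sense(); print(np.round(s["eef_pos"],1),s["ee_rot"],s["force"],s["grip_width"])
print(R.from_quat(np.roll(s["ee_rot"],-1)).as_matrix().round(2))
for c in ["wrist","scene","side"]:
    im=cv2.cvtColor(cv2.imread(f"pics/{c}0.png"),cv2.COLOR_BGR2RGB)
    overlay(c,im,(593,-77.5),(565.5,-72),s,f"o_{c}.png")
E
```

```text
[525.   -0.  231.2] [-2.65054518e-05  7.07109659e-01  7.07103902e-01 -3.05084907e-05] [-0.33511993 -0.1896965  -0.23573338] 1.0010715701845239
[[ 0.  1. -0.]
 [ 1. -0. -0.]
 [-0. -0. -1.]]
```

View pics/o_wrist.png

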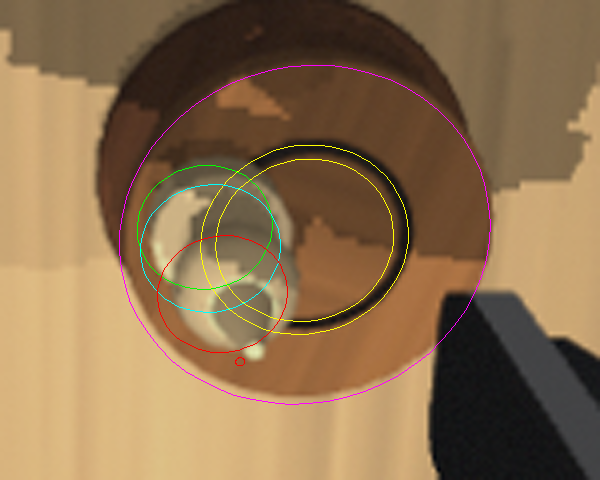

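View pics/o_scene.png

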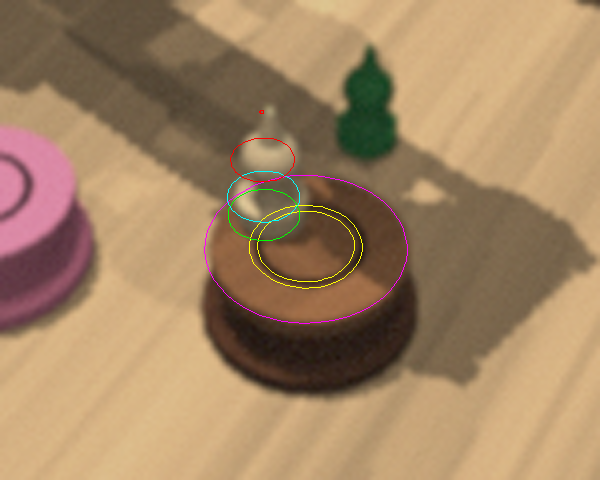

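View pics/o_side.png

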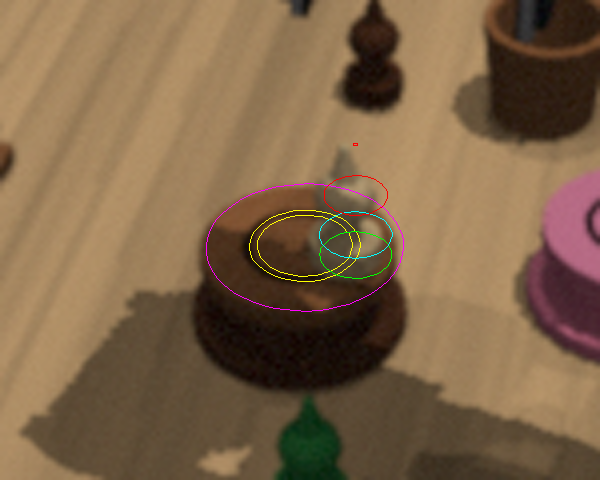

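```bash
python3 -m crank '{"dp":[[0,-0.5,0],[0,-0.5,0],[0,-0.5,0],[0,-0.5,0],[0,-0.5,0],[0,-0.5,0],[0,-0.5,0],[0,-0.5,0],[0,-0.5,0],[0,-0.5,0]],"delta_rot":[[0,0,-8.5],[0,0,-8.5],[0,0,-8.5],[0,0,-8.5],[0,0,-8.5],[0,0,-8.5],[0,0,-8.5],[0,0,-8.5],[0,0,-8.5],[0,0,-8.5]],"claw":[195,195,195,195,195,195,195,195,195,195]}' 20
python3 -m crank '{"dp":[[0,0,0],[0,0,0],[0,0,0],[0,0,0],[0,0,0]],"delta_rot":[[0,0,-8.5],[0,0,-8.5],[0,0,-8.5],[0,0,0],[0,0,0]],"claw":[195,195,195,195,195]}' 
python3 - <<'E'
from h import *
s=sense(); print(np.round(s["eef_pos"],1),s["grip_width"],s["time_s"],np.round(s["joints"],2))
print(R.from_quat(np.roll(s["ee_rot"],-1)).as_matrix().round(3)); print(np.round(T("wrist")[0]["T_tool_cam"],2))
im,d=capture("wrist"); save("w1.png",im); np.save("dw1.npy",d)
overlay("wrist",im,(593.5,-76.5),(568.5,-67),s,"o_w1.png",half=(90,70))
E
```

```text
time_s: 1.45
eef_pos: [525.0, -50.2, 231.3]
ee_rot: [-0.0, 0.999, 0.041, -0.0]
force: [0.1, 0.5, 0.2]
grip_width: 0.232
time_s: 1.95
eef_pos: [525.0, -50.0, 231.3]
ee_rot: [-0.0, 0.984, -0.176, -0.0]
force: [0.5, 0.3, -0.4]
grip_width: 0.237
[525.  -50.  231.3] 0.236992596963553 1.95 [-0.32  0.32  1.49  0.    1.33  1.61]
[[ 0.938 -0.346 -0.   ]
 [-0.346 -0.938  0.   ]
 [-0.    -0.    -1.   ]]
[[  -0.      0.95    0.3    75.69]
 [   1.      0.      0.      0.8 ]
 [   0.      0.3    -0.95 -143.49]
 [   0.      0.      0.      1.  ]]
```

```bash
ls pics
```

```text
a.png
b.png
o_scene.png
o_side.png
o_w1.png
o_wrist.png
scene0.png
side0.png
w1.png
wrist0.png
```

View pics/o_w1.png

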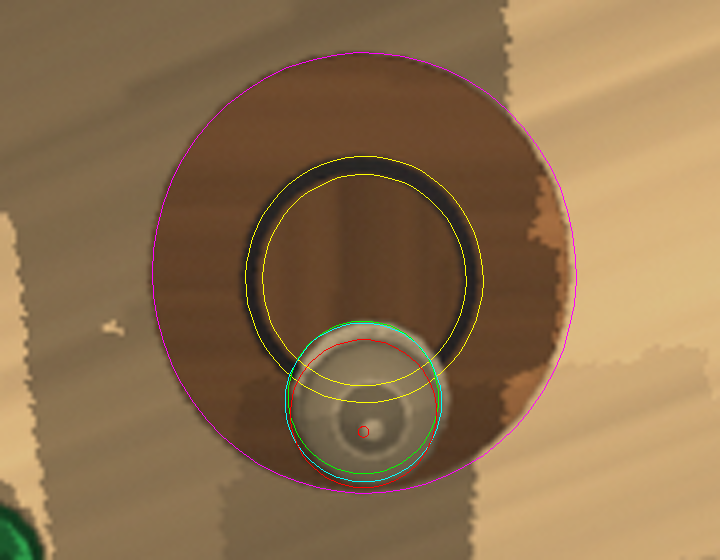

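View pics/w1.png

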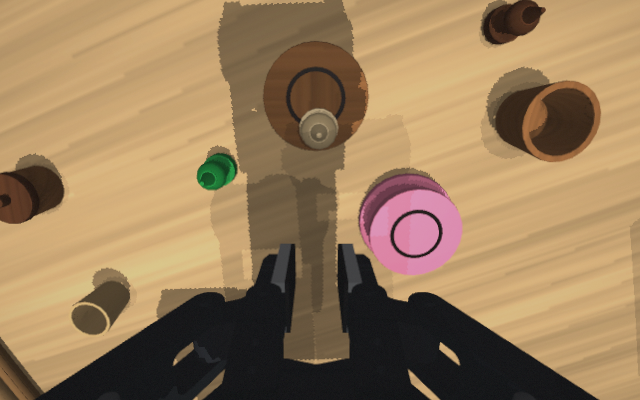

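```bash
python3 -m crank '{"dp":[[-0.5,-0.35,-3],[0,0,-3],[0,0,-3],[0,0,-3],[0,0,-2.5],[0,0,-2],[0,0,-0.6],[0,0,0],[0,0,0]],"delta_rot":[[0,0,2.8],[0,0,0],[0,0,0],[0,0,0],[0,0,0],[0,0,0],[0,0,0],[0,0,0],[0,0,0]],"claw":[195,195,195,195,195,195,195,195,195]}' 
python3 - <<'E'
from h import *
s=sense(); print(np.round(s["eef_pos"],1),s["force"])
im,d=capture("side"); save("s2.png",im[150:300,240:440].repeat(4,0).repeat(4,1))
s=sense();im,d=capture("wrist"); save("w2.png",im)
u=np.array([.954,-.299])
for r in [26]: print(np.array([568,-68.5])-r*u)
E
```

```text
time_s: 2.9
eef_pos: [520.6, -53.7, 61.3]
ee_rot: [0.0, 0.988, -0.153, 0.001]
force: [-0.3, -0.4, -0.4]
grip_width: 0.235
[520.6 -53.7  61.3] [-0.32591854 -0.38283093 -0.43597298]
[543.196 -60.726]
```

View pics/s2.png

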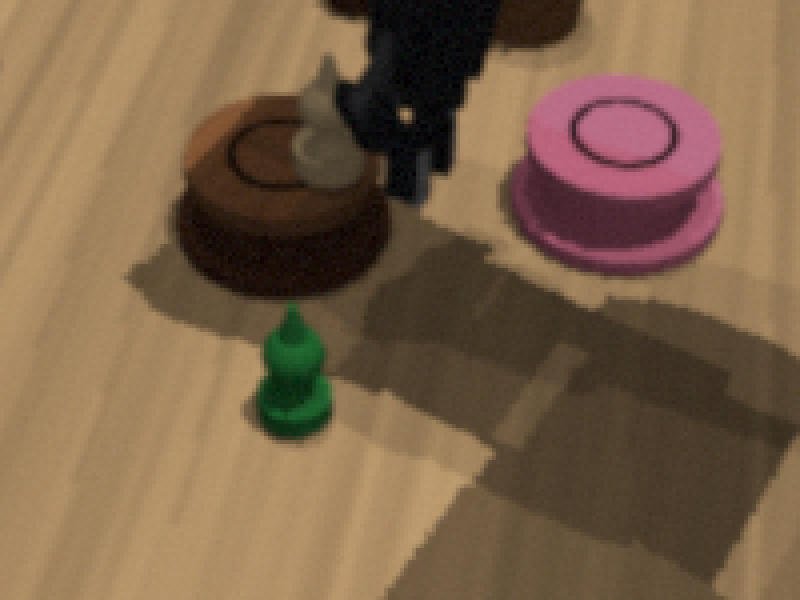

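View pics/w2.png

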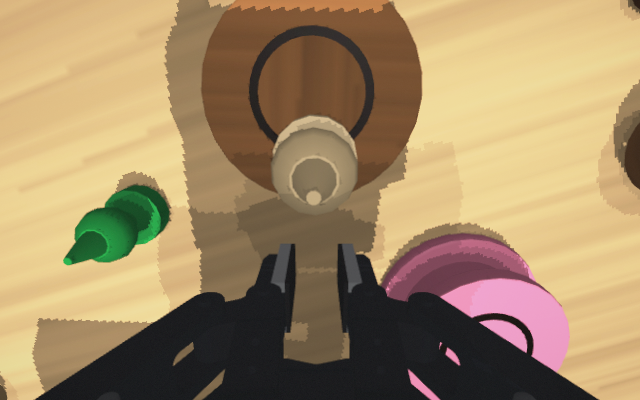

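```bash
python3 - <<'E'
from h import *
s=sense(); t=np.array(s["eef_pos"]); M=R.from_quat(np.roll(s["ee_rot"],-1)).as_matrix()
for l in [(38,42,-73),(38,-42,-73),(-38,-42,-73),(11,24,0),(11,-24,0),(11,10,0),(11,-10,0),(-11,-24,0),(-11,-10,0),(11,-24,5),(11,-10,-5),(-11,-10,-5)]:
    print(l,np.round((proj("side",t+M@np.array(l,float))-[240,150])*4))
_,d=capture("side"); np.set_printoptions(linewidth=220); print(d[170:204:3,320:358:3].astype(int))
# 3D of dark pixels
import collections
for v in range(168,203,3):
    print(v,[tuple(np.round(at_d("side",(u,v),d[v,u])).astype(int)) for u in range(325,352,4) if d[v,u]>0])
E
```

```text
(38, 42, -73) [396.  -5.]
(38, -42, -73) [308.  88.]
(-38, -42, -73) [457. 141.]
(11, 24, 0) [423. 149.]
(11, -24, 0) [377. 204.]
(11, 10, 0) [410. 165.]
(11, -10, 0) [391. 188.]
(-11, -24, 0) [417. 220.]
(-11, -10, 0) [431. 203.]
(11, -24, 5) [377. 212.]
(11, -10, -5) [391. 180.]
(-11, -10, -5) [431. 195.]
[[ 953  951  875  867  867  874  905  892  896  896  904  933  946]
 [ 957  869  867  866  865  877  914  913  911  900  907  937 1126]
 [ 958  874  870  867  864  862  873  911  907  903  950  944 1112]
 [ 958  958  881  874  867  867  881 1106  911  920  949  954 1104]
 [ 960  962  897  891  885  876  882  897  915  926  954  956 1102]
 [ 975  981  987  904  911  890  888  902  920  928  958  964 1091]
 [ 978  978  981  980  916  909  894  904  926  938  965  966 1083]
 [ 972  975  973  983  999 1076  939  931  942  974  970 1077 1076]
 [ 978  978  978  991  990 1069  940  938  942 1068  974 1072 1069]
 [ 987  985  989  984  996  962  953  944  947 1060 1058 1062 1062]
 [ 981  979  979  989 1038 1039  963  947  955 1056 1054 1054 1055]
 [ 973  974  982 1026 1029 1030 1046 1048 1
[... 3260 characters left out ...]
np.int64(523), np.int64(-126), np.int64(2))]
198 [(np.int64(560), np.int64(-51), np.int64(51)), (np.int64(552), np.int64(-53), np.int64(51)), (np.int64(553), np.int64(-99), np.int64(11)), (np.int64(532), np.int64(-30), np.int64(74)), (np.int64(524), np.int64(-27), np.int64(78)), (np.int64(517), np.int64(-32), np.int64(75)), (np.int64(522), np.int64(-118), np.int64(1))]
201 [(np.int64(558), np.int64(-44), np.int64(50)), (np.int64(552), np.int64(-53), np.int64(43)), (np.int64(551), np.int64(-89), np.int64(12)), (np.int64(546), np.int64(-106), np.int64(-2)), (np.int64(525), np.int64(-36), np.int64(63)), (np.int64(517), np.int64(-34), np.int64(66)), (np.int64(520), np.int64(-110), np.int64(-1))]
```

```bash
python3 -m crank '{"dp":[[0,0,-0.4],[0.5,-0.16,0],[0.5,-0.16,0],[0.35,-0.11,0],[0.2,-0.06,0],[0.1,-0.03,0],[0,0,0],[0,0,0]],"delta_rot":[[0,0,0],[0,0,0],[0,0,0],[0,0,0],[0,0,0],[0,0,0],[0,0,0],[0,0,0]],"claw":[195,195,195,195,195,195,195,195]}' 
python3 - <<'E'
from h import *
s=sense(); print(np.round(s["eef_pos"],1),s["force"])
im,d=capture("side"); save("s3.png",im[150:300,240:440].repeat(4,0).repeat(4,1))
s=sense();im,d=capture("wrist"); save("w3.png",im)
E
```

```text
time_s: 3.85
eef_pos: [536.4, -58.7, 56.3]
ee_rot: [-0.0, 0.988, -0.154, -0.0]
force: [-0.0, 0.6, 0.2]
grip_width: 0.233
[536.4 -58.7  56.3] [-0.01850763  0.58033518  0.17391757]
```

View pics/s3.png

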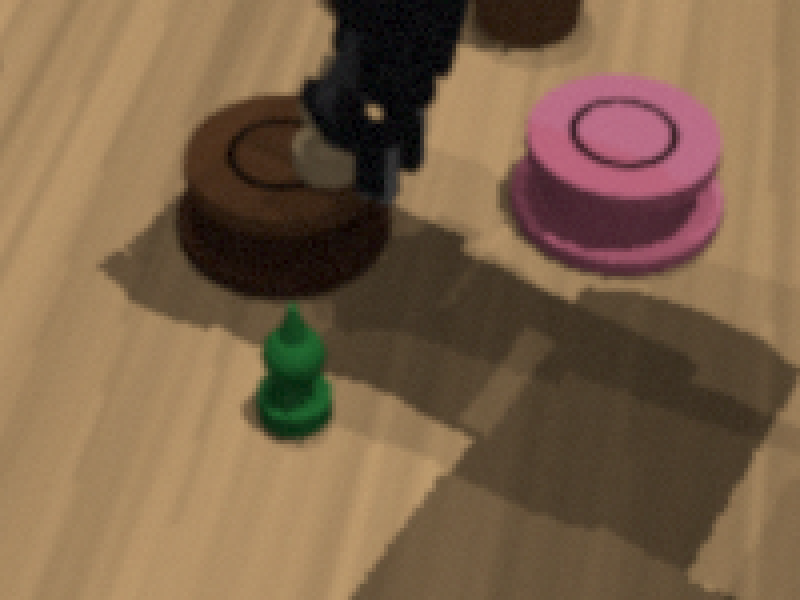

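View pics/w3.png

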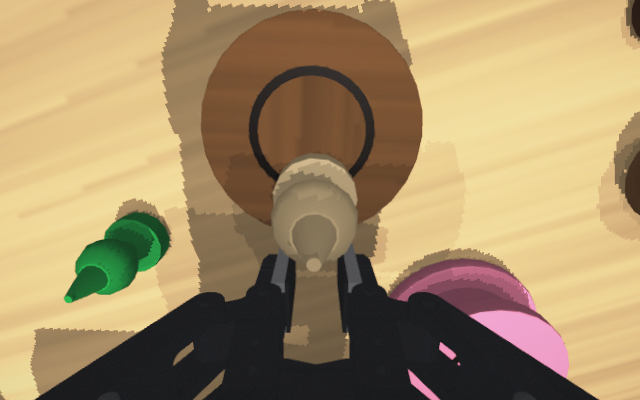

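```bash
python3 -m crank '{"dp":[[0.1,-0.03,0.02],[0.1,-0.03,0.02],[0.1,-0.03,0.02],[0.1,-0.03,0],[0.1,-0.03,0],[0.1,-0.03,0],[0.1,-0.03,0],[0.1,-0.03,0],[0.1,-0.03,0],[0.1,-0.03,0]],"delta_rot":[[0,0,0],[0,0,0],[0,0,0],[0,0,0],[0,0,0],[0,0,0],[0,0,0],[0,0,0],[0,0,0],[0,0,0]],"claw":[195,195,195,195,195,195,195,195,195,195]}' 
python3 - <<'E'
from h import *
s=sense();im,d=capture("wrist"); overlay("wrist",im,(593.5,-76.5),(571,-69),s,"w4.png",half=(100,75))
E
```

```text
time_s: 4.95
eef_pos: [546.5, -61.7, 56.9]
ee_rot: [-0.0, 0.988, -0.154, -0.0]
force: [-1.6, -0.2, 1.0]
grip_width: 0.24
```

View pics/w4.png

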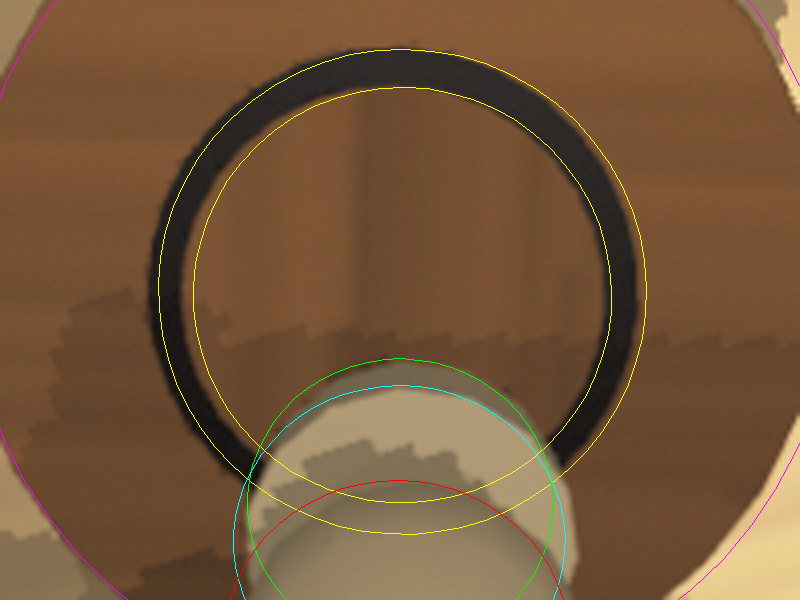

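```bash
python3 -m crank '{"dp":[[0.1,-0.022,0],[0.1,-0.022,0],[0.1,-0.022,0],[0.1,-0.022,0],[0.1,-0.022,0],[0.1,-0.022,0],[0.1,-0.022,0],[0.1,-0.022,0],[0.1,-0.022,0],[0.1,-0.022,0]],"delta_rot":[[0,0,0],[0,0,0],[0,0,0],[0,0,0],[0,0,0],[0,0,0],[0,0,0],[0,0,0],[0,0,0],[0,0,0]],"claw":[195,195,195,195,195,195,195,195,195,195]}' 
python3 - <<'E'
from h import *
s=sense();im,d=capture("wrist"); overlay("wrist",im,(593.5,-76.5),(580,-71.5),s,"w5.png",half=(100,75))
E
```

```text
time_s: 6.0
eef_pos: [556.6, -63.9, 56.9]
ee_rot: [-0.0, 0.988, -0.154, -0.0]
force: [-0.4, -0.7, -0.5]
grip_width: 0.23
```

View pics/w5.png

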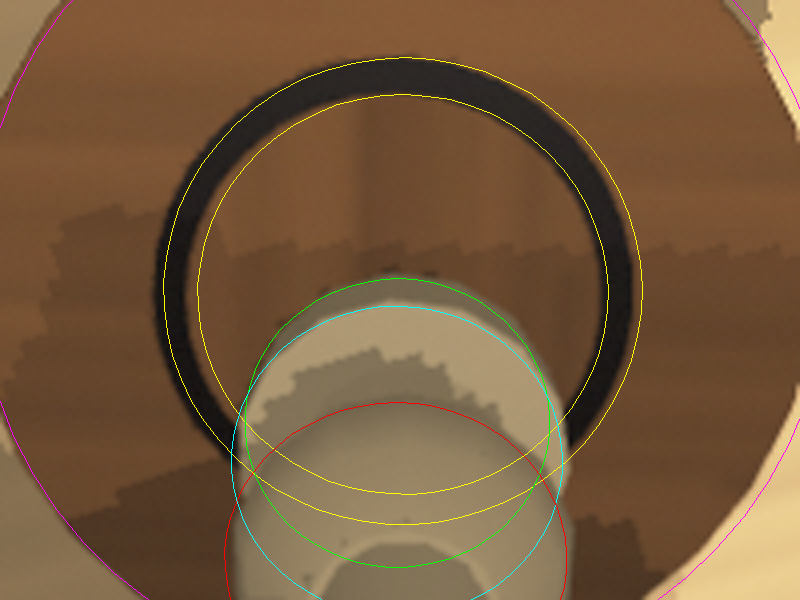

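```bash
python3 -m crank '{"dp":[[0.1,-0.02,0],[0.1,-0.02,0],[0.1,-0.02,0],[0.1,-0.02,0],[0.1,-0.02,0],[0.1,-0.02,0],[0.1,-0.02,0],[0.1,-0.02,0],[0.1,-0.02,0],[0.1,-0.02,0],[0,0,0]],"delta_rot":[[0,0,0],[0,0,0],[0,0,0],[0,0,0],[0,0,0],[0,0,0],[0,0,0],[0,0,0],[0,0,0],[0,0,0],[0,0,0]],"claw":[195,195,195,195,195,195,195,195,195,195,195]}' || true
python3 -m crank '{"dp":[[0.1,-0.02,0],[0.1,-0.02,0],[0.1,-0.02,0],[0.1,-0.02,0],[0.1,-0.02,0],[0.1,-0.02,0],[0.1,-0.02,0],[0.1,-0.02,0],[0.1,-0.02,0],[0.1,-0.02,0]],"delta_rot":[[0,0,0],[0,0,0],[0,0,0],[0,0,0],[0,0,0],[0,0,0],[0,0,0],[0,0,0],[0,0,0],[0,0,0]],"claw":[195,195,195,195,195,195,195,195,195,195]}' 
python3 - <<'E'
from h import *
s=sense();im,d=capture("wrist"); overlay("wrist",im,(593.5,-76.5),(590,-73.5),s,"w6.png",half=(100,75))
E
```

```text
time_s: 7.05
eef_pos: [566.6, -65.9, 56.9]
ee_rot: [-0.0, 0.988, -0.154, 0.0]
force: [-0.7, 0.7, -0.5]
grip_width: 0.233$: bad value
```

View pics/w6.png

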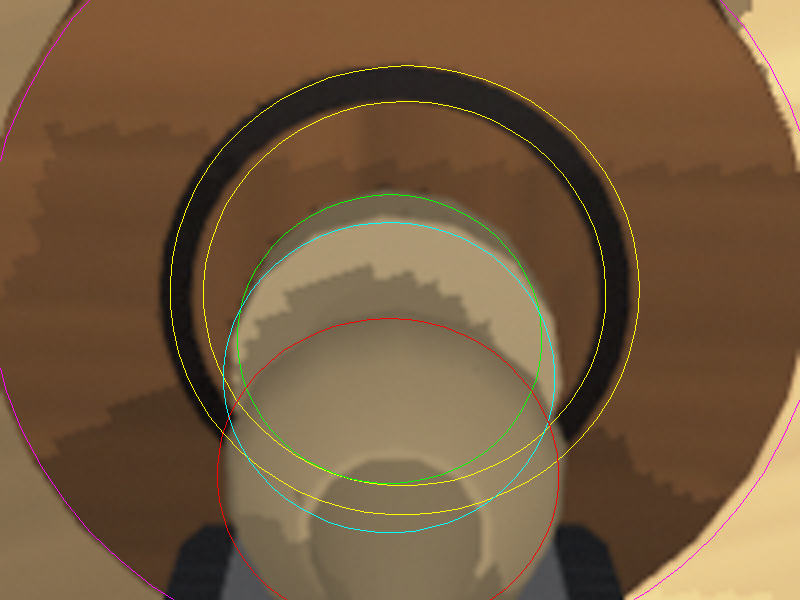

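```bash
python3 -m crank '{"dp":[[0.1,-0.03,0],[0.1,-0.03,0],[0.1,-0.03,0],[0.1,-0.03,0],[0,0,0],[0,0,0]],"delta_rot":[[0,0,0],[0,0,0],[0,0,0],[0,0,0],[0,0,0],[0,0,0]],"claw":[195,195,195,195,195,195]}' 
python3 -m crank '{"dp":[[-0.2,0.06,0],[-0.5,0.16,0],[-1,0.3,0],[-1,0.3,0],[-1,0.3,0],[-1,0.3,0],[-0.5,0.15,0],[0,0,3],[0,0,4],[0,0,4]],"delta_rot":[[0,0,0],[0,0,0],[0,0,0],[0,0,0],[0,0,0],[0,0,0],[0,0,0],[0,0,0],[0,0,0],[0,0,0]],"claw":[195,195,195,195,195,195,195,195,195,195]}' 
python3 -m crank '{"dp":[[0,0,4],[0,0,2],[0,0,0],[0,0,0]],"delta_rot":[[0,0,0],[0,0,0],[0,0,0],[0,0,0]],"claw":[195,195,195,195]}' 
python3 - <<'E'
from h import *
s=sense();im,d=capture("wrist"); overlay("wrist",im,(593.5,-76.5),(593.5,-76.5),s,"w7.png",half=(75,60),k=5)
im,d=capture("side"); save("s7.png",im[150:300,240:440].repeat(4,0).repeat(4,1))
E
```

```text
time_s: 7.7
eef_pos: [570.6, -67.1, 56.9]
ee_rot: [0.0, 0.988, -0.154, 0.0]
force: [0.0, -0.0, -0.1]
grip_width: 0.235
time_s: 8.7
eef_pos: [518.1, -51.3, 168.2]
ee_rot: [-0.0, 0.988, -0.154, -0.0]
force: [0.9, -0.2, 0.2]
grip_width: 0.233
time_s: 9.1
eef_pos: [518.2, -51.3, 226.3]
ee_rot: [-0.0, 0.988, -0.154, -0.0]
force: [0.0, 0.3, -0.3]
grip_width: 0.232
```

View pics/w7.png

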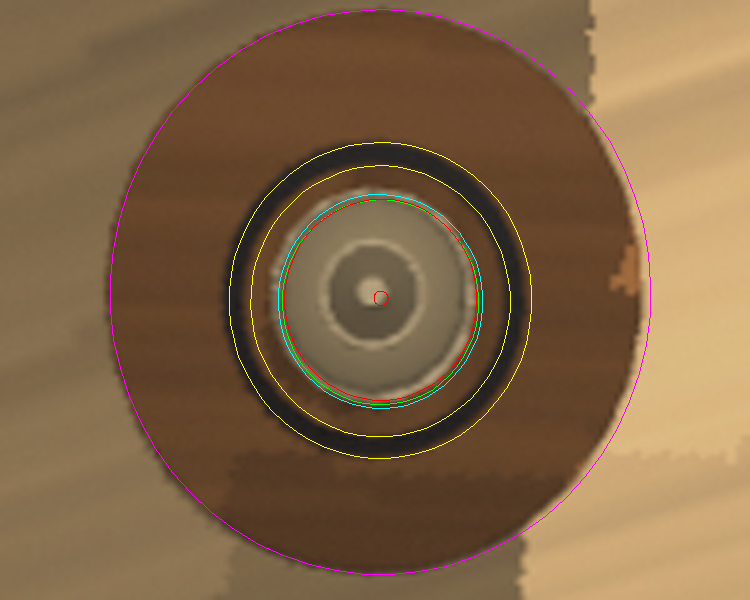

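View pics/s7.png

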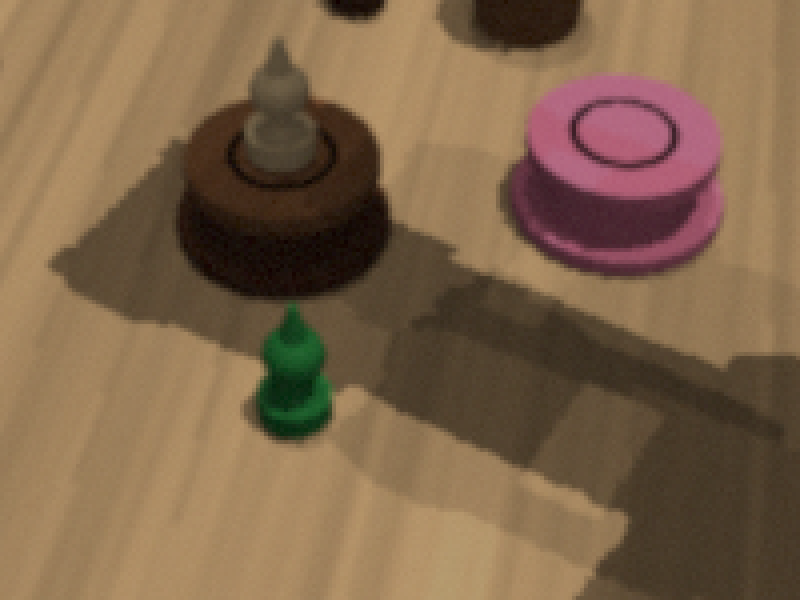

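The wrist picture shows the foot centred at about (375,296) and the ring at about (376,300) in the enlarged crop, roughly 1 mm apart. The side view shows the finial upright with the gripper well clear.

```bash
python3 -c "
from rig import *
print(finish_job(), sense()['time_s'])"
```

```text
the job is handed in; nothing more can be done
the job is handed in; nothing more can be done
```

I slid the pale finial into the centre of the dark ring and handed the job in at about 9 s of the 54 s allowed; no verdict was reported. I pushed its foot at about 10 mm/s with the two half-open fingertips, without gripping or lifting it, and corrected the line from wrist pictures. Then I backed the arm away and raised it clear.

**Last checks:**
- **Position:** the wrist view showed the foot about 1 mm from the ring's centre (limit 6 mm).
- **Upright:** the side view showed the finial upright; I did not measure the tilt in numbers.
- **Force:** wrist force stayed at about 2 N or less in the readings printed after each move, close to sensor noise. I did not record it between those readings.
- **Other ware:** the arm's path stayed clear of the dark finial, egg cup, spice box and mortar, but I did not measure their positions again afterwards.

**Disagreements:**
- The network's first position for the finial, and my first estimate from it, were about 4–5 mm off. I corrected this with overlays on the wrist picture.
- One push call with 11 rows was refused. I resent it with 10 rows, so nothing moved twice.

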